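# Show the filter plate at the viewer

## Task

Of the two glass filter plates in the slotted rack, take the one with the domed rubber sealing cap standing at its foot (the other has a hexagonal nut) and slide it up out of its slot. Find its frosted end, the one with the small notched corner (it may be standing up or down in the slot), and hold the plate level and label up, centred 4 to 14 cm above the white window of the viewer, with the frosted end towards the viewer's brass hand wheel. Finish while still holding it there, still and touching nothing else, and leave the other plate, the cap, the nut and the loose gauge where they are.

Things in the scene. Friction and masses are not known exactly. Their poses are not given: they have to be found in the camera images.
- plate_a_centre (a point): Centre (half-way through its thickness) of plate A, a glass filter plate, 100 long (x), 44 wide (y), 8 thick (z), about 85 g. Its +x end is frosted over 30 mm and has a 10 x 10 notch cut from one corner (+x +y); a thin paper label lies on the frosted part of its +z face. Plate A stands in the rack with its frosted end up. Above the slot its long edges are free to grip.
- plate_a_frosted (a point): Middle of the frosted, notched end edge of plate A, 50 mm from its centre along its x; axes as the plate's.
- plate_b_centre (a point): Centre of plate B, alike in every way to plate A (x towards its frosted, notched end; z out of its label face) but standing with its frosted end down in the slot.
- plate_b_frosted (a point): Middle of the frosted, notched end edge of plate B, 50 mm from its centre along its x.
- rack: Fixed aluminium rack, base 130 (x, -55 to +75) by 240 (y) by 6 high; origin at the base's underside, midway between two slots at y = -55 and +55. The plates lean 30 degrees from upright, tops towards the rack's -x, label faces looking to +x and up. Cap and nut stand on the base at x = +58, one before each slot.
- rack_slot0 (a point): Middle of the lower edge of the plate in the -y slot, 16 mm above the counter (the other slot is the same at +y). Each slot is 20 deep along the plate, with a lip in front and cheeks beside it, 57 over the cheeks; behind the plate a rest 24 wide reaches 60 up it. About 1 mm play all round, no catch.
- cap: Green rubber sealing cap, domed with a flange, 22 across, 19.5 high, loose, on the rack's base at the foot of one slot, on its label side; it marks the plate to take. Origin at its underside. Plate centre and cap of the same slot are about 65 mm apart seen from above; of different slots about 125.
- nut: Hexagonal steel nut, 20 across flats, 12 high, loose, at the foot of the other slot. Origin at its underside.
- viewer: Fixed grey viewer box, 130 (x) by 170 (y) by 34 mm high, origin at the centre of its underside. A brass hand wheel (52 across, standing upright, top 56 mm above the counter) sits on its +y end, 108 mm from the centre.
- viewer_window (a point): Centre of the viewer's white window (76 by 116), at its upper surface 35 mm above the counter; axes as the viewer's: y towards the hand wheel, z up.
- gauge: Loose round pressure gauge lying on the counter beyond the work, 64 across, 24 high; a bystander.

How it is judged:
By the outcome, as a careful person would: the job done as asked, in the order asked, and still so for the second after the job is handed in, while the arm keeps its last pose, push and grip.
It also fails if it takes over 42 s, if anything falls off the work surface, if the arm or the gripper's body presses on something with over 40 N, if the wrist force passes 120 N, or if a joint passes its speed limit or range.

## Robot

A 6-joint arm with a two-finger parallel gripper is mounted at the origin on the work surface. World frame = base frame: x ahead of the robot, y to its left, z up, the work surface at z = 0. Lengths are in m, angles in rad, forces in N, time in s.
With the tool pointing down it reaches from about 0.35 to 0.975 m from the base axis. Payload 4.9 kg.
Tool frame: the origin (TCP) lies between the finger pads; the fingertips stand 11 mm ahead of it and the grasp point (between the pads) lies 8 mm behind it; z points along the fingers, y is the direction in which the jaws open and shut (so a half turn about z gives the same grasp; the last joint's range is limited). The gripper opens to 85 mm and grips with 20 to 120 N. Pads are 22 mm wide; open, the fingers measure 114 mm over their backs; the gripper's body (76 mm by 85 mm) begins 54 mm behind the grasp point. The pads swing forward as they close: fully open they stand 13 mm farther back than shut.
Start: joints at [-1.454, 0.053, 1.613, -0, 1.476, -0.119], TCP at [0.146, -0.608, 0.242] pointing down, gripper open.
Joint ranges: [-3.01, 3.01], [-1.01, 2.22], [0.06, 2.58], [-1.02, 4.17], [0.09, 2.62], [-3.14, 3.14]. Speed limits (rad/s): [2.57, 2.57, 3.14, 3.14, 3.14, 3.14].

## Interface

Orientations are given as a unit quaternion [w, x, y, z].
In Python, from plant import env, effector, ik, vision, order, status gives the robot as it stands. Calls block until the motion is done:
- env.reach(position, orientation): joint-space move of the TCP to a pose.
- env.movel(position, rotation=None, rate=0.15, contact_N=None): straight line of the TCP; rotation=None keeps the orientation; rate is the mean speed in m/s. With contact_N (N) it stops when the force on the tool has changed by that much, and returns True; else False.
- env.move_joints(angles): joint-space move.
- effector.ungrasp() and effector.grasp(newtons=None): open the fingers fully, or close them until they stop; newtons is the grip in N (None keeps the last).
- env.dwell(seconds).
- ik(position, orientation): joint angles nearest the present ones, or None.
- vision.camera(name): name is "scene" or "top"; returns (picture, depth): 480x640x3 uint8, red, green, blue; 480x640 float32, m along the optical axis (not along the pixel's ray), 0 where there is no reading.
- vision.calibration(name): a dict with "mtx" (3x3 intrinsics, pixels), "view" (4x4, takes a point from world to camera coordinates). Camera axes: x right, y down, z forward; pixel columns grow to the right and rows downward; lengths in m; the calibration is good to about 2 mm. A picture is of the moment at which its call begins. calibration takes no time and is no camera call.
A pose or a line that the arm cannot do raises env.PlanningError and nothing moves.
- order.hand_in(): hands the job in, once; it reports no verdict.
Trained networks look in the newest picture that a camera, given by its name, has taken for a name from the list of things; names that differ only in an ending like _2 or _b are one class to them, and where a whole thing is asked for, a point or a joint stands for the part that bears it (a point fixed in the world has none). Each returns a list of dicts, best first, with "score" (0 to 1); they miss things now and then, are a little off and sometimes report something else, mostly with a low value. They report only what shows in the picture. A call takes as long as a camera call.
- vision.masks_of(camera, query): "mask" (480x640 bool, what is visible of it) and "at" ([row, column] in pixels, amid what is visible of it).
- vision.pinpoint(camera, query): "at" ([row, column] in pixels: a listed point, or the origin of a listed thing).
Readings, each from a call of its own:
- status.get_time(): time.
- status.get_joint_positions(): joint angles.
- status.get_joint_vel(): joint speeds.
- status.get_joint_efforts(): joint torques, N m.
- status.get_ee_pos(): TCP position.
- status.get_ee_rot(): TCP orientation.
- status.get_ft_force(): force on the tool from outside, world axes, zero at the start.
- status.get_ft_torque(): the same for the moment, N m.
- status.get_grip_width(): finger opening in m.
Only numpy, scipy, OpenCV 4.12 (cv2) and the standard library are available. Lean on these libraries where they do the work, as an engineer would, in place of code of your own. Each camera call takes 0.05 s, during which the arm holds its last target.

## Working session

There is one attempt and no reset: what is moved stays moved. The work goes in short steps, each a Python script; the robot and the scene stay as the last script left them, time stands still between calls to the robot, and variables do not carry over. Pictures are saved under pics/ and viewed, and the job is handed in when it is done.

```bash
ls; mkdir -p pics; cat > h.py <<'E'
import numpy as np, cv2
from plant import env, effector, ik, vision, order, status
def cam(n,f):
    p,d=vision.camera(n); cv2.imwrite('pics/'+f,p[:,:,::-1]); return p,d
def unproj(n,rc,z):
    c=vision.calibration(n);K=np.array(c['mtx']);V=np.array(c['view'])
    return V,K,(np.linalg.inv(V)@np.r_[z*(np.linalg.inv(K)@[rc[1],rc[0],1]),1])[:3]
def atheight(n,rc,h):
    c=vision.calibration(n);K=np.array(c['mtx']);Vi=np.linalg.inv(np.array(c['view']))
    o=Vi[:3,3];d=Vi[:3,:3]@np.linalg.inv(K)@[rc[1],rc[0],1]
    return o+d*(h-o[2])/d[2]
E
python3 - <<'E'
from h import *
np.set_printoptions(precision=4,suppress=True)
for n in('scene','top'):
    p,d=cam(n,n+'0.png'); np.save(n+'_d.npy',d)
    print(np.linalg.inv(np.array(vision.calibration(n)['view'])).round(3), vision.calibration(n)['mtx'])
    for q,h in(('rack',0),('rack_slot0',.016),('cap',.006),('nut',.006),('viewer',0),('viewer_window',.035),('plate_a_centre',None),('plate_a_frosted',None),('plate_b_frosted',None),('gauge',0)):
        for r in vision.pinpoint(n,q)[:3]:
            rc=r['at']; i,j=int(round(rc[0])),int(round(rc[1]))
            print(n,q,round(r['score'],2),np.round(rc,1),unproj(n,rc,d[i,j])[2], atheight(n,rc,h) if h is not None else '')
print(status.get_time())
E
```

```text
pics
[[ 0.379  0.5   -0.779  1.331]
 [ 0.925 -0.227  0.304 -0.293]
 [-0.025 -0.836 -0.548  0.597]
 [ 0.     0.     0.     1.   ]] [[498.666    0.     320.3177]
 [  0.     498.666  236.4023]
 [  0.       0.       1.    ]]
scene rack 0.81 [294.4 238.1] [ 0.6123 -0.1776  0.0079] [ 0.6026 -0.1761  0.    ]
scene rack_slot0 0.83 [296.9 200.2] [ 0.6104 -0.2447  0.0235] [ 0.601  -0.2441  0.016 ]
scene cap 0.43 [316.5 202. ] [ 0.65   -0.2509  0.012 ] [ 0.6429 -0.2505  0.006 ]
scene nut 0.67 [309.6 262.1] [ 0.6764 -0.1503  0.0132] [ 0.6683 -0.1486  0.006 ]
scene viewer 0.85 [236.7 414.5] [0.6095 0.1961 0.0318] [0.5688 0.2236 0.    ]
scene viewer_window 0.73 [221.8 415.2] [0.5657 0.224  0.036 ] [0.5644 0.2249 0.035 ]
scene viewer_window 0.56 [296.9 236.9] [ 0.6136 -0.1807  0.004 ] [ 0.6511 -0.1865  0.035 ]
scene plate_a_centre 0.79 [262.7 258.5] [ 0.6085 -0.1321  0.064 ] 
scene plate_a_frosted 0.59 [241.7 257.4] [ 0.5889 -0.1254  0.096 ] 
scene plate_b_frosted 0.64 [295.8 205.2] [ 0.6105 -0.2358  0.0231] 
scene plate_b_frosted 0.44 [332.8 373.6] [ 0.815  -0.0037  0.0236] 
scene gauge 0.77 [332.
[... 574 characters left out ...]
237] [ 0.6354 -0.256   0.006 ]
top nut 0.4 [238.3 390.4] [ 0.6643 -0.1443  0.0217] [ 0.6667 -0.1464  0.006 ]
top viewer 0.72 [282.7 213.1] [0.5732 0.2137 0.0356] [0.5751 0.2222 0.    ]
top viewer 0.71 [282.  205.6] [0.5747 0.229  0.0345] [0.5766 0.2378 0.    ]
top viewer_window 0.61 [284.1 204.6] [0.5703 0.2301 0.0377] [0.5705 0.2308 0.035 ]
top plate_a_centre 0.63 [264.5 382.4] [ 0.6055 -0.1206  0.0758] 
top plate_a_frosted 0.72 [273.7 385.5] [ 0.5857 -0.1226  0.1049] 
top plate_b_frosted 0.73 [267.3 439.5] [ 0.6033 -0.239   0.0373] 
top gauge 0.86 [182.4 315.5] [0.782  0.0094 0.0233] [0.7883 0.01   0.    ]
top gauge 0.58 [250.9 441. ] [ 0.638  -0.2466  0.0229] [ 0.6408 -0.2522  0.    ]
1.1
```

View pics/scene0.png

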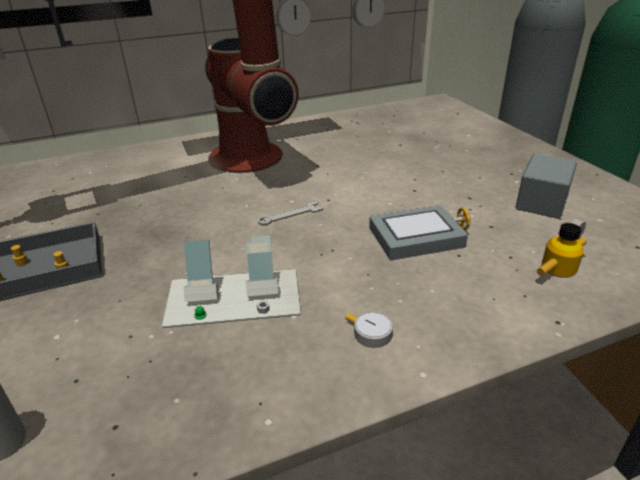

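View pics/top0.png

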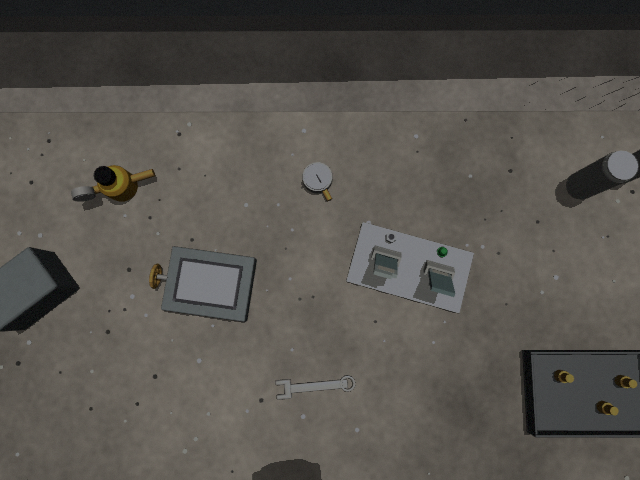

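```bash
python3 - <<'E'
import cv2
a=cv2.imread('pics/scene0.png')[200:340,150:300];b=cv2.imread('pics/top0.png')[220:310,350:470]
cv2.imwrite('pics/s0z.png',cv2.resize(a,None,fx=4,fy=4,interpolation=cv2.INTER_CUBIC));cv2.imwrite('pics/t0z.png',cv2.resize(b,None,fx=6,fy=6,interpolation=cv2.INTER_CUBIC))
E
```

```text
(no output)
```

View pics/s0z.png

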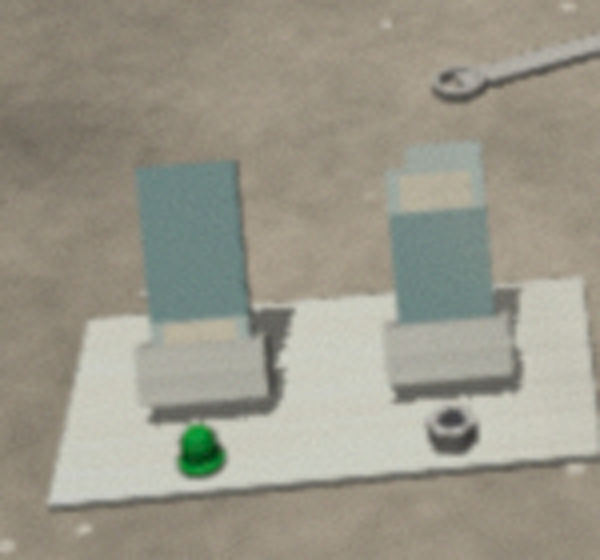

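View pics/t0z.png

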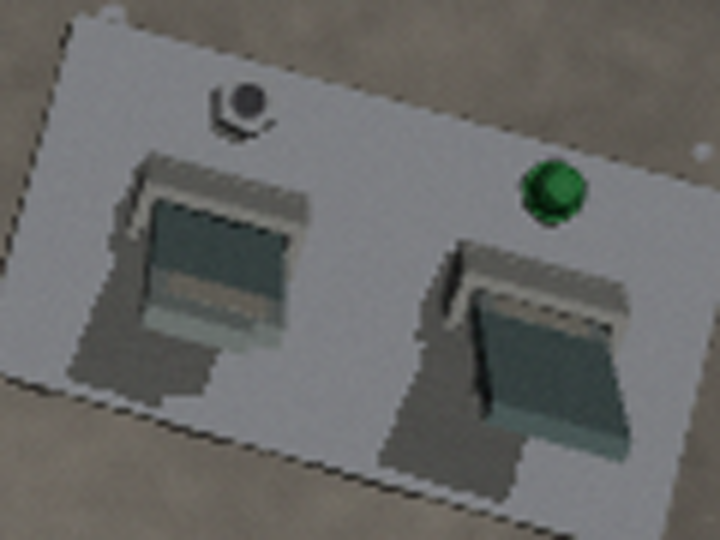

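The cap is in front of the right-hand plate in the top view (row 252, col 443), which is the −y slot. That plate has its label low (scene row 283, col 200), so it is plate B with the frosted end down. The nut (238, 390) is in front of plate A. Next I'll measure the rack and viewer poses.

```bash
cat > m.py <<'E'
from h import *
np.set_printoptions(precision=4,suppress=True)
d=np.load('top_d.npy')
def rect(q,h,n='top'):
    for r in vision.masks_of(n,q)[:2]:
        m=r['mask'].astype(np.uint8)
        cs,_=cv2.findContours(m,cv2.RETR_EXTERNAL,cv2.CHAIN_APPROX_NONE)
        c=max(cs,key=cv2.contourArea)[:,0]
        P=np.array([atheight(n,(v,u),h)[:2] for u,v in c])
        R=cv2.minAreaRect((P*1000).astype(np.float32))
        print(q,n,round(r['score'],2),R, m.sum(), unproj(n,r['at'],d[int(r['at'][0]),int(r['at'][1])])[2] if n=='top' else '')
for q,h in (('rack',.006),('viewer',.034),('viewer_window',.035),('plate_b_centre',.06),('plate_a_centre',.06),('cap',.015),('nut',.015)):
    rect(q,h)
rect('rack',.006,'scene');
E
python3 m.py; python3 - <<'E'
import sys;sys.path.insert(0,'.')
from h import *
np.set_printoptions(precision=4,suppress=True)
for n in('top','scene'):
  d=np.load(''+n+'_d.npy')
  for r in vision.masks_of(n,'plate_b_centre')[:3]:
    m=r['mask']; v,u=np.nonzero(m)
    P=np.array([unproj(n,(a,b),d[a,b])[2] for a,b in zip(v,u)])
    mean=np.median(P,0); 
    Q=P[np.abs(P-mean).max(1)<.06]; c=Q.mean(0); w,V=np.linalg.eigh(np.cov((Q-c).T))
    print(n,r['score'],r['at'],m.sum(),c,V[:,0],np.sqrt(w),'zmax',np.percentile(P[:,2],[2,98]))
E
```

```text
rack top 0.6 ((608.22900390625, -185.67236328125), (240.1211700439453, 131.87991333007812), 73.9717025756836) 5825 [ 0.6194 -0.1824  0.0074]
viewer top 0.56 ((574.4554443359375, 239.86441040039062), (208.61395263671875, 129.8043212890625), 82.01073455810547) 5820 [0.5742 0.2249 0.0358]
viewer top 0.17 ((573.6875610351562, -241.8408203125), (59.19428253173828, 41.872135162353516), 75.73041534423828) 498 [ 0.573  -0.2315  0.0761]
viewer_window top 0.97 ((574.2408447265625, 239.65896606445312), (209.82627868652344, 130.3582305908203), 81.88937377929688) 5905 [0.5729 0.2278 0.0342]
plate_b_centre top 0.69 ((604.0899658203125, -127.43651580810547), (42.955238342285156, 46.742713928222656), 88.78057861328125) 479 [ 0.6089 -0.1296  0.0622]
plate_b_centre top 0.59 ((572.4124145507812, -235.3874053955078), (59.85596466064453, 41.15056228637695), 73.89513397216797) 517 [ 0.573  -0.2391  0.0749]
plate_a_centre top 0.59 ((603.5189208984375, -128.2834014892578), (45.86668395996094, 43.860836029052734), 81.05754089355469) 480 [ 0.6048 -0.122   0.0749]
cap top 0.45 ((637.726318359375, -249.54185485
[... 163 characters left out ...]
323364258, 16.704116821289062), 89.88597869873047) 62 [ 0.665  -0.1418  0.0189]
rack scene 0.9 ((611.2633666992188, -187.49038696289062), (239.99856567382812, 139.924072265625), 74.39505004882812) 5564 
rack scene 0.37 ((559.3507690429688, 260.8785400390625), (241.39353942871094, 178.65390014648438), 81.7777099609375) 4085 
top 0.69 [263.4, 386.2] 479 [ 0.6024 -0.1253  0.0768] [ 0.8218 -0.2274  0.5225] [0.0019 0.0126 0.0272] zmax [0.0349 0.1079]
top 0.59 [281.4, 444.7] 517 [ 0.5715 -0.2304  0.0779] [ 0.8253 -0.2104  0.5241] [0.002  0.0132 0.0269] zmax [0.036  0.1078]
scene 0.96 [262.0, 196.1] 1132 [ 0.5752 -0.2342  0.0718] [ 0.8313 -0.2332  0.5046] [0.0017 0.0129 0.0232] zmax [0.0386 0.1051]
```

```bash
cat > g.py <<'E'
from h import *
from scipy.spatial.transform import Rotation as Ro
np.set_printoptions(precision=3,suppress=True)
yaw=np.deg2rad(-15.8); ex=np.array([np.cos(yaw),np.sin(yaw),0]); ey=np.array([-np.sin(yaw),np.cos(yaw),0]); ez=np.array([0,0,1.])
u=-.5*ex+np.cos(np.pi/6)*ez; n=np.cos(np.pi/6)*ex+.5*ez
L=.6441*ex-.068*ey+.016*ez
S=.072; G=L+S*u
yv=np.deg2rad(-8.0); vy=np.array([-np.sin(yv),np.cos(yv),0]); vx=np.array([np.cos(yv),np.sin(yv),0])
def quat(zt,yt):
    R=np.c_[np.cross(yt,zt),yt,zt]; q=Ro.from_matrix(R).as_quat(); return [q[3],q[0],q[1],q[2]]
def qgrasp(th,s): return quat(-np.cos(th)*n-np.sin(th)*u,s*ey)
def zg(th): return -np.cos(th)*n-np.sin(th)*u
def fin(W,h,th,s):
    # plate x -> vy, plate z -> up ; u=-plate x ; plate y = z x x
    U=-vy; N=ez; py=np.cross(N,-U)       # final plate y
    # at grasp: plate x=-u, z=n, y = n x (-u)
    py0=np.cross(n,-u); k=np.sign(py0@ey)
    zt=-np.cos(th)*N-np.sin(th)*U
    g=np.array([W[0],W[1],.035+h])+(S-.05)*U
    return g+.008*zt, quat(zt,s*k*py)
E
python3 - <<'E'
from g import *
W=[.570,.228]
for th in (30,40,45,50,60,70):
  for s in(1,-1):
    t=np.deg2rad(th); q=qgrasp(t,s)
    out=[]
    for back in(.10,0): out.append(ik(G+(.008-back)*zg(t),q))
    out.append(ik(G+.008*zg(t)+.12*u,q))
    for h in(.09,.11): out.append(ik(*fin(W,h,t,s)))
    print(th,s,*out,sep='\n  ')
E
```

```text
30
  1
  [-0.456  0.516  1.261 -0.094  1.88  -1.756]
  [-0.468  0.497  1.442 -0.097  1.717 -1.752]
  [-0.485  0.26   1.558 -0.108  1.836 -1.781]
  [0.006 0.041 1.907 0.566 1.175 3.068]
  [0.006 0.015 1.896 0.558 1.206 3.089]
30
  -1
  [-0.456  0.516  1.261 -0.094  1.88   1.386]
  [-0.468  0.497  1.442 -0.097  1.717  1.39 ]
  [-0.485  0.26   1.558 -0.108  1.836  1.361]
  [ 0.006  0.041  1.907  0.566  1.175 -0.073]
  [ 0.006  0.015  1.896  0.558  1.206 -0.052]
40
  1
  [-0.47   0.368  1.409 -0.067  1.707 -1.762]
  [-0.479  0.39   1.549 -0.069  1.544 -1.76 ]
  [-0.498  0.152  1.649 -0.076  1.681 -1.789]
  [-0.062  0.057  1.94   0.758  1.201  2.912]
  [-0.062  0.028  1.932  0.748  1.228  2.94 ]
40
  -1
  [-0.47   0.368  1.409 -0.067  1.707  1.379]
  [-0.479  0.39   1.549 -0.069  1.544  1.381]
  [-0.498  0.152  1.649 -0.076  1.681  1.353]
  [-0.062  0.057  1.94   0.758  1.201 -0.229]
  [-0.062  0.028  1.932  0.748  1.228 -0.202]
45
  1
  [-0.478  0.294  1.484 -0.052  1.62  -1.769]
  [-0.486  0.338  1.604 -0.054  1.456 -1.767]
  [-0.506  0.097  1.697 -0.059  1.602 -1.795]
  [-0.093  0.073 
[... 1037 characters left out ...]
0.509  0.076  1.711 -0.     1.355  1.338]
  [-0.509  0.185  1.772 -0.     1.185  1.338]
  [-0.534 -0.069  1.849 -0.     1.361  1.313]
  [-0.171  0.151  1.978  1.102  1.327 -0.508]
  [-0.171  0.115  1.976  1.094  1.344 -0.473]
70
  1
  [-0.535 -0.066  1.863  0.048  1.176 -1.845]
  [-0.527  0.091  1.883  0.051  0.998 -1.846]
  [-0.557 -0.177  1.955  0.052  1.197 -1.867]
  [-0.207  0.226  1.982  1.249  1.418  2.518]
  [-0.207  0.187  1.983  1.244  1.43   2.554]
70
  -1
  [-0.535 -0.066  1.863  0.048  1.176  1.297]
  [-0.527  0.091  1.883  0.051  0.998  1.295]
  [-0.557 -0.177  1.955  0.052  1.197  1.275]
  [-0.207  0.226  1.982  1.249  1.418 -0.624]
  [-0.207  0.187  1.983  1.244  1.43  -0.588]
```

```bash
python3 - <<'E'
from g import *
im=cv2.imread('pics/top0.png'); g=cv2.cvtColor(im,cv2.COLOR_BGR2GRAY)[240:330,150:265]
for t in(110,125,140):
    m=(g>t).astype(np.uint8); cs,_=cv2.findContours(m,cv2.RETR_EXTERNAL,cv2.CHAIN_APPROX_NONE)
    c=max(cs,key=cv2.contourArea)[:,0]+[150,240]
    P=np.array([atheight('top',(b,a),.035)[:2] for a,b in c]);print(t,cv2.minAreaRect((P*1000).astype(np.float32)))
t=np.deg2rad(45);q=qgrasp(t,-1)
env.reach(G+(.008-.13)*zg(t),q)
print(status.get_time(),status.get_ee_pos(),G-.122*zg(t),status.get_ft_force())
print(env.movel(G+.008*zg(t),rate=.1,contact_N=8))
print(status.get_time(),status.get_ee_pos(),status.get_ft_force())
cam('scene','s1.png');cam('top','t1.png')
a=cv2.imread('pics/s1.png')[170:320,130:330]
cv2.imwrite('pics/s1z.png',cv2.resize(a,None,fx=4,fy=4))
E
```

```text
110 ((572.7206420898438, 225.24176025390625), (114.92157745361328, 74.75910949707031), 81.92170715332031)
125 ((572.8743286132812, 224.50181579589844), (112.19497680664062, 73.58293151855469), 82.08169555664062)Traceback (most recent call last):
  File "<stdin>", line 5, in <module>
ValueError: max() iterable argument is empty
```

```bash
python3 - <<'E'
from g import *
t=np.deg2rad(45);q=qgrasp(t,-1)
env.reach(G+(.008-.13)*zg(t),q)
print(status.get_time(),status.get_ee_pos(),G-.122*zg(t),status.get_ft_force())
print(env.movel(G+.008*zg(t),rate=.1,contact_N=8))
print(status.get_time(),status.get_ee_pos(),status.get_ft_force())
cam('scene','s1.png');cam('top','t1.png')
a=cv2.imread('pics/s1.png')[170:320,130:330]
cv2.imwrite('pics/s1z.png',cv2.resize(a,None,fx=4,fy=4))
E
```

```text
3.7 [ 0.597 -0.24   0.196] [ 0.597 -0.24   0.196] [ 0.157  0.104 -0.869]
False
5.15 [ 0.565 -0.231  0.072] [ 0.169 -0.542  0.414]
```

View pics/s1z.png

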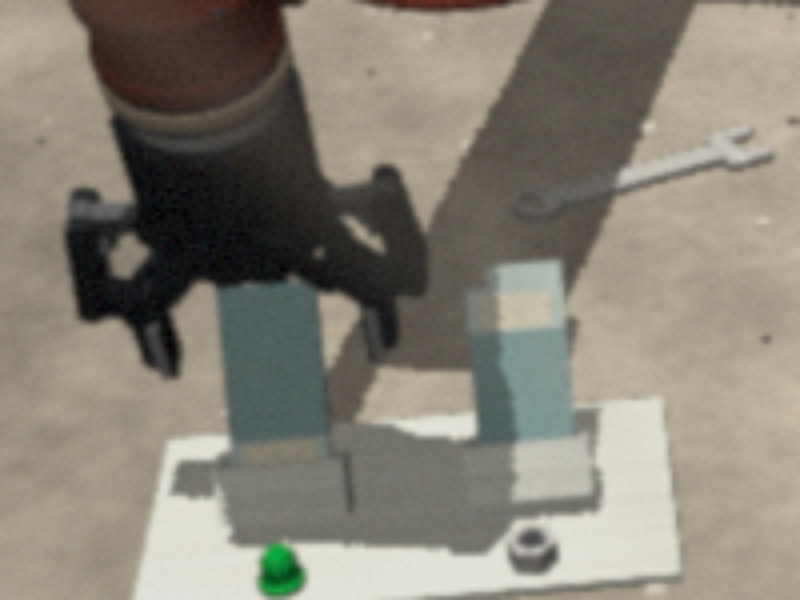

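The open fingers (zoom cols ~165 and ~380) straddle plate B evenly and are clear of the rack and cap. Next I grip.

```bash
python3 - <<'E'
from g import *
effector.grasp(40)
print(status.get_time(),status.get_grip_width(),status.get_ft_force(),status.get_ft_torque())
p0=np.array(status.get_ee_pos())
print(env.movel(p0+.03*u,rate=.05,contact_N=15)); print(status.get_time(),status.get_grip_width(),status.get_ft_force(),status.get_ft_torque())
cam('scene','s2.png')
a=cv2.imread('pics/s2.png')[170:320,130:330]
cv2.imwrite('pics/s2z.png',cv2.resize(a,None,fx=4,fy=4))
E
```

```text
5.7083 0.042987561239148396 [ 0.116 -0.388  0.563] [ 0.051 -0.061 -0.028]
False
6.4583 0.0437390075045941 [ 0.111 -0.007 -0.479] [-0.1   -0.233 -0.039]
```

View pics/s2z.png

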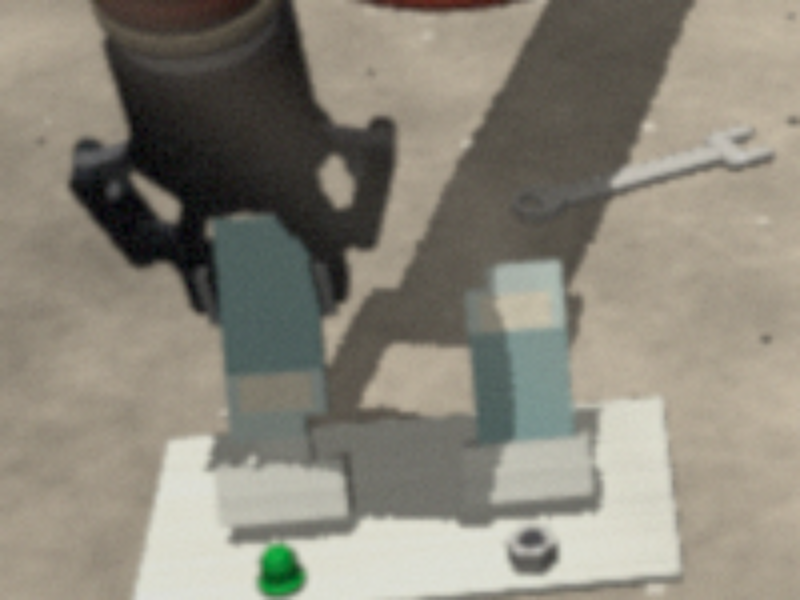

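The plate is sliding out cleanly: the notched, frosted end and the label (zoom row ~390) are now visible, and the cap and plate A have not moved. Next I carry it over.

```bash
python3 - <<'E'
from g import *
t=np.deg2rad(45)
p0=np.array(status.get_ee_pos())
print(env.movel(p0+.09*u,rate=.12,contact_N=15))
env.movel(np.array(status.get_ee_pos())+[0,0,.10],rate=.2)
print(status.get_time(),status.get_ee_pos(),status.get_grip_width(),status.get_ft_force(),status.get_ft_torque())
P,q=fin([.5727,.2248],.17,t,-1)
env.reach(P,q)
print(status.get_time(),status.get_ee_pos(),P,status.get_grip_width())
P,q=fin([.5727,.2248],.09,t,-1)
print(env.movel(P,rate=.1,contact_N=10)); env.dwell(.3)
print(status.get_time(),status.get_ee_pos(),P,status.get_grip_width())
for n in('scene','top'):
    p,d=cam(n,n+'3.png'); np.save(n+'_d3.npy',d)
    for qn in('plate_b_centre','plate_b_frosted'):
        for r in vision.pinpoint(n,qn)[:3]: print(n,qn,round(r['score'],2),np.round(r['at'],1),unproj(n,r['at'],d[int(r['at'][0]),int(r['at'][1])])[2],atheight(n,r['at'],.125))
    for r in vision.masks_of(n,'plate_b_centre')[:3]:
        v,u_=np.nonzero(r['mask']); Q=np.array([unproj(n,(a,b),d[a,b])[2] for a,b in zip(v,u_) if d[a,b]>0])
        m=np.median(Q,0);Q=Q[np.abs(Q[:,2]-m[2])<.01];c=Q.mean(0);w,V=np.linalg.eigh(np.cov((Q-c).T))
        print(n,round(r['score'],2),r['at'],len(Q),c,V[:,0],Q.min(0),Q.max(0))
a=cv2.imread('pics/scene3.png')[130:290,330:530];b=cv2.imread('pics/top3.png')[220:370,120:320]
cv2.imwrite('pics/s3z.png',cv2.resize(a,None,fx=3.5,fy=3.5));cv2.imwrite('pics/t3z.png',cv2.resize(b,None,fx=3.5,fy=3.5))
E
```

```text
False
8.05 [ 0.506 -0.214  0.272] 0.04370478478360156 [-0.762  0.232 -0.927] [-0.046 -0.191  0.07 ]
9.6333 [0.571 0.208 0.199] [0.57  0.209 0.199] 0.04326569826610469
False
10.8833 [0.571 0.209 0.12 ] [0.57  0.209 0.119] 0.043609861499699795
scene plate_b_centre 0.9 [185.4 418.6] [0.579 0.215 0.131] [0.569 0.222 0.125]
scene 0.64 [181.2, 429.6] 367 [0.582 0.24  0.129] [ 0.069 -0.013  0.998] [0.55  0.171 0.121] [0.604 0.275 0.133]
top plate_b_centre 0.59 [265.  387.8] [ 0.605 -0.131  0.076] [ 0.6   -0.125  0.125]
top plate_b_frosted 0.97 [273.5 169.8] [0.585 0.27  0.129] [0.585 0.272 0.125]
top 0.81 [279.0, 192.1] 1154 [0.573 0.228 0.131] [ 0.007 -0.004  1.   ] [0.548 0.181 0.126] [0.6   0.274 0.139]
```

View pics/s3z.png

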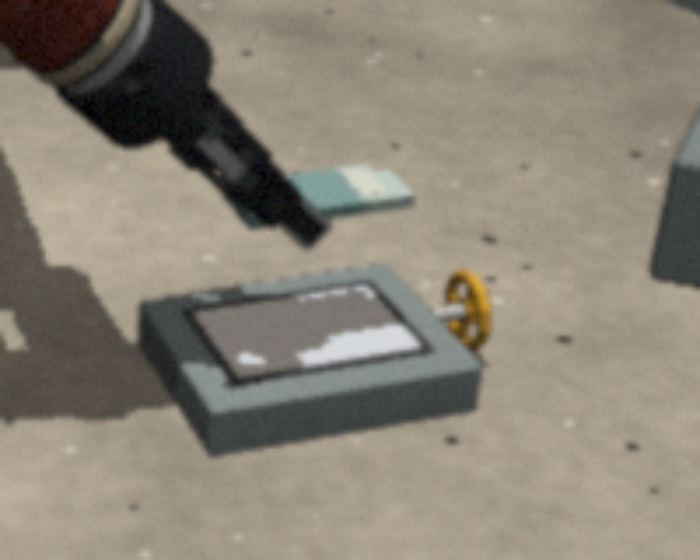

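View pics/t3z.png

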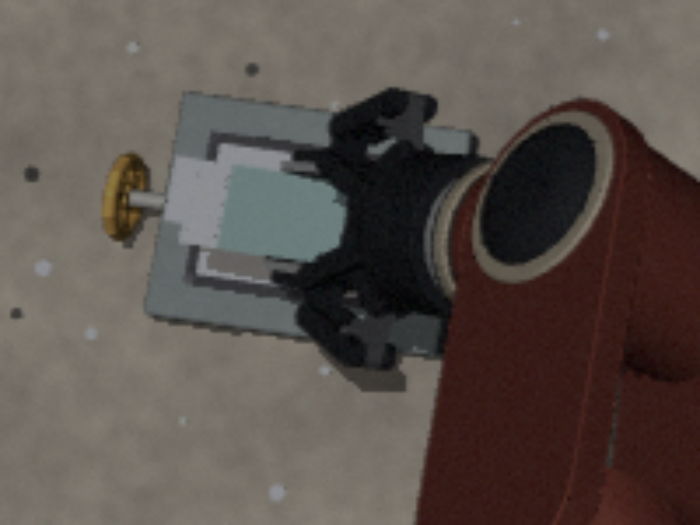

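View pics/scene3.png

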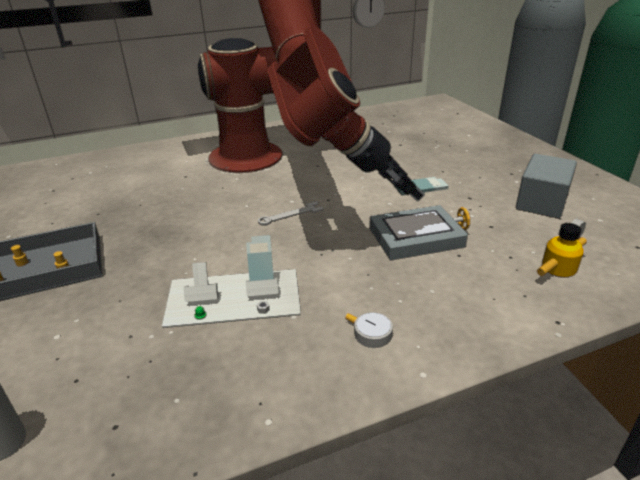

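Plate B is level, with the label and frosted end (scene ~row 184, col 440) towards the brass wheel and nothing touching it. Plate A, the cap (313, 200), the nut (307, 262) and the gauge (328, 373) are where they were. I'm handing in now.

```bash
python3 - <<'E'
from g import *
env.dwell(.5)
print(status.get_joint_vel(),status.get_ft_force(),status.get_grip_width(),status.get_ee_pos(),status.get_time())
order.hand_in()
E
```

```text
[-0.     0.    -0.001  0.    -0.001 -0.001] [ 0.308 -1.907 -0.62 ] 0.043125786541986 [0.57  0.209 0.119] 11.7833
the job is handed in; nothing more can be done
```

I took plate B, the one with the green cap at its foot (in the rack's −y slot, frosted end down), and slid it up out of its slot. I'm holding it level and label up over the viewer window, with the frosted, notched end towards the brass hand wheel. I handed it in at 11.8 s of the 42 s allowed.

**Position:** the plate's centre is about 9 cm above the window. It is within about 6 mm of the window's centre sideways, going by the top camera's reading of the frosted end.

**Level:** the top camera's depth puts the plate within about 0.5° of level. The scene camera gave about 4°, from a small, partly hidden patch of the plate, so I relied on the top camera.

**Hold:** the arm was still and the grip steady at about 43–44 mm. The wrist read about 2 N, and the pictures showed nothing touching the plate.

**Other things:** in the last picture, plate A, the cap, the nut and the gauge were where they started.

**Detector misses:** in the last top picture, one search for plate B's centre found plate A in the rack instead, so I ignored it. The scene camera did not find the frosted end by name, though it is plain in the picture.

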